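Shut the shim case that has no tool left in it

ROBOT

A 7-joint arm with a two-finger parallel gripper is mounted at the origin on the work surface; the furniture and walls round the work are solid. World frame = base frame: x ahead of the robot, y to its left, z up, the work surface at z = 0. Lengths are in mm, angles in rad, forces in N, time in s.
With the tool pointing down it reaches from about 400 to 875 mm from the base axis. Payload 4.4 kg.
Tool frame: the origin (TCP) lies at the very end of the fingers, on their centre line; the grasp point (between the pads) lies 19 mm behind it (ctrl.grasp_offset is the distance from the TCP to the grasp point, in mm); z points along the fingers, y is the line along which they close (so a half turn about z gives the same grasp; the last joint's range is limited). The gripper opens to 85 mm and grips with 20 to 120 N. Pads are 22 mm wide; open, the fingers measure 114 mm over their backs; the gripper's body (76 mm by 85 mm) begins 54 mm behind the grasp point. The pads swing forward as they close: fully open they stand 13 mm farther back than shut.
Start: joints at [-1.408, 0.628, 0.038, 1.517, -0.027, 0.996, -0.02], TCP at [147.4, 633.081, 231.313] pointing down, gripper open.
Joint ranges: [-3.06, 3.06], [-0.37, 2.12], [-1.25, 1.32], [0.18, 2.47], [-1.1, 4.24], [0.23, 1.98], [-2.94, 2.94]. Speed limits (rad/s): [2.57, 2.57, 3.14, 3.14, 3.14, 3.14, 3.14].

INTERFACE

Orientations are given as [roll, pitch, yaw] about the fixed x, y, z axes, in that order (R = Rz(yaw) Ry(pitch) Rx(roll)).
In Python, from cell import status, cams, ctrl gives the robot as it stands.
- The arm moves only by the tool move_arm, never from a script. Its argument "plan" is a list of rows, each a list of 3 entries, a list of its own where there are three numbers: the shift along the world's x, y, z in mm, then the turn, a rotation vector about the world's x, y, z in degrees, then the opening, from 0 (shut) to 1 (fully open). In form: [[[x, y, z], [wx, wy, wz], gripper], ...]. A call has 1 to 10 rows; each row shifts and turns the commanded pose from where the row before left it; what a row does not reach is not made up. A row lasts 1/8 s, in which the tool goes at most 62.5 mm and 10.7 degrees, less where a joint would pass 70% of its speed; a pose out of reach is approached as far as the arm can. A call with a gripper value outside its range is refused whole. The fingers move at their own pace and stop on an object; the grip force is fixed at half the most. Time passes only in rows, so rows that do not move let the fingers close. It gives the time, the measured TCP pose, the force, the opening and the grip force at its end, in the units of the state.
- status.read_state(): the state, without advancing time (a new reading comes with each control period).
- cams.get_image(name): name is "scene" or "top" or "wrist"; returns the picture (384x512x3 uint8, blue, green, red); there is no depth.
- cams.camera_params(name): a dict with "K" (3x3 intrinsics, pixels), "pose" (4x4, takes a point from camera to world coordinates); the wrist camera has in their place "tool_from_camera" (4x4, takes a point from camera to tool coordinates, whose origin is the TCP and whose axes are the flange's). Camera axes: x right, y down, z forward; pixel columns grow to the right and rows downward; lengths in mm; the calibration is good to about 2 mm. A picture is of the moment at which its call begins: read the wrist's pose just before it. camera_params takes no time and is no camera call.
- ctrl.finish_job(): hands the job in; it is judged then, once.
The state is a dict: "clock": time; "qpos": joint angles; "qd": joint speeds; "tau": joint torques, N m; "eef_pos": TCP position; "tool_rot": TCP orientation; "force": force on the tool from outside, world axes, zero at the start; "torque": the same for the moment, N m; "width": finger opening in mm; "gripper_force": force on a finger pad.
Only numpy, scipy, OpenCV 4.12 (cv2) and the standard library are available. Lean on these libraries where they do the work, as an engineer would, in place of code of your own. Each camera call takes 0.05 s, during which the arm holds its last target. There are 200 camera calls.

TASK

Two yellow shim cases stand open on the work board; in one of them somebody has left a spanner lying across the compartments. Using only the fingertips, push the lid of the other case, the one without the spanner, over and press it fully shut, without slamming it and without shoving or lifting the case. Leave the case with the spanner open as it is, spanner included, and do not disturb the things standing around.

Things in the scene. Friction and masses are not known exactly. Their poses are not given: they have to be found in the camera images.
- shim_case: Yellow plastic case of washers, the one without a spanner: the lid to shut. Base 140 x 200 mm (x, y), 34 mm high, 4 compartments in a row along y; about 0.9 kg, loose on a fixed plywood board 24 mm thick. Origin: centre of its underside; z up, x towards the hinge. Hinge line: parallel to y at x = +73 mm, 35 mm above the underside.
- shim_case_lid (a joint): Lid angle of shim_case, rad: 0 shut (level), 1.57 upright, 1.95 fully open (leaning back). Stiff hinge (0.16 N m): the lid stays where it is left. Flat plate 2 mm thick, 206 mm along the hinge, free edge 148 mm from the hinge line, with an 8 mm rim; shut, its top is 37 mm above the board (61 mm above the bench).
- shim_case_edge (a point): Middle of the free edge of the lid of shim_case, on its outer (top) face: 148 mm from the hinge line; moves with the lid.
- spanner_case: Yellow plastic case of washers, the one with the spanner lying in it. Base 140 x 200 mm (x, y), 34 mm high, 4 compartments in a row along y; about 0.9 kg, loose on a fixed plywood board 24 mm thick. Origin: centre of its underside; z up, x towards the hinge. Hinge line: parallel to y at x = +73 mm, 35 mm above the underside.
- spanner_case_lid (a joint): Lid angle of spanner_case, rad: 0 shut (level), 1.57 upright, 1.95 fully open (leaning back). Stiff hinge (0.16 N m): the lid stays where it is left. Flat plate 2 mm thick, 206 mm along the hinge, free edge 148 mm from the hinge line, with an 8 mm rim; shut, its top is 37 mm above the board (61 mm above the bench).
- spanner_case_edge (a point): Middle of the free edge of the lid of spanner_case, on its outer (top) face: 148 mm from the hinge line; moves with the lid.
- spanner: Steel open-ended spanner, 155 mm long (along its y), 26 mm wide, 6 mm thick, lying loose on the dividers of spanner_case, below its rim. Origin: centre of its underside.
- grease_tub: Yellow and white round tub with a lid, 79 mm across, 72 mm high, loose, beyond the cases. Origin: centre of its underside.
- bearing: Ball bearing lying flat, 52 mm across, 12 mm high, loose, between the two cases. Origin: centre of its underside.
- mallet: Rubber mallet with a wooden handle, lying flat, 252 mm long (along its y), 70 mm wide, 40 mm high, loose, to the right of the cases. Origin: centre of its underside.
- gearbox: Grey planetary gearbox standing on its black foot, 77 x 77 mm, 133 mm high with its shaft, loose, to the left beyond the cases. Origin: centre of its underside.

How it is judged:
By the outcome, as a careful person would: the job done as asked, in the order asked, and still so for the second after the job is handed in, with the robot touching nothing.
It also fails if it takes over 38 s, if anything falls off the work surface, if the arm or the gripper's body presses on something with over 40 N, if the wrist force passes 120 N, or if a joint passes its speed limit or range.

## Working session

There is one attempt and no reset: what is moved stays moved. The work goes in short steps, Python scripts to look and compute and a tool call to move; the robot and the scene stay as the last step left them, time stands still between calls to the robot, and variables do not carry over. Pictures are saved under pics/ and viewed, at most 10 in all, crops included, and the job is handed in when it is done.

Besides the shell and the picture viewer there is one more tool, called after ">>>" by a JSON object that holds its "op" and its "data", one argument or row to a line. move_arm: Moves the arm, as the interface text tells. Its arguments: {"type":"object","properties":{"plan":{"type":"array","items":{"type":"array"}}},"required":["plan"]}

```bash
mkdir -p pics; ls; python3 - <<'E'
from cell import status,cams,ctrl
import cv2
for n in("scene","top"):
    cv2.imwrite(f"pics/{n}0.png",cams.get_image(n)); p=cams.camera_params(n); print(n,p["K"],p["pose"])
s=status.read_state();print(s["clock"],s["eef_pos"],s["tool_rot"],s["width"],s["force"])
E
```

```text
pics
scene [[404.09818426   0.         255.6509179 ]
 [  0.         404.09818426 191.06768899]
 [  0.           0.           1.        ]] [[ 8.08927505e-01 -4.38244400e-01  3.91890466e-01  9.15211894e+01]
 [-5.87901934e-01 -6.06119172e-01  5.35715283e-01 -6.47050799e+02]
 [ 2.75810167e-03 -6.63747991e-01 -7.47951200e-01  9.47656618e+02]
 [ 0.00000000e+00  0.00000000e+00  0.00000000e+00  1.00000000e+00]]
top [[447.45177698   0.         255.43529836]
 [  0.         447.45177698 196.54352814]
 [  0.           0.           1.        ]] [[-2.26879691e-02 -9.96605142e-01  7.91419421e-02  4.33920419e+02]
 [-9.99423574e-01  2.06098535e-02 -2.69769117e-02 -2.39921955e+01]
 [ 2.52542251e-02 -7.97083739e-02 -9.96498269e-01  1.27540210e+03]
 [ 0.00000000e+00  0.00000000e+00  0.00000000e+00  1.00000000e+00]]
0.1 [147.21657524 632.52277107 230.48402549] [-3.13985932e+00 -1.44521759e-05  2.91284177e+00] 85.36293841914663 [0.00243627 0.05891732 0.34201639]
```

View pics/scene0.png

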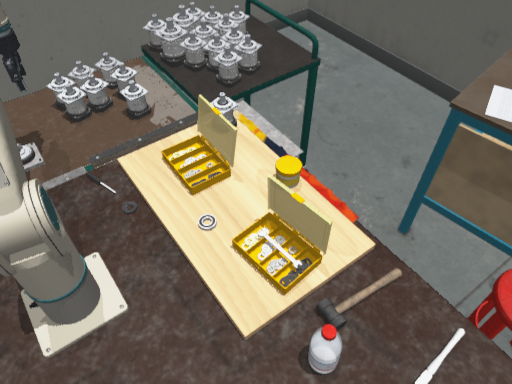

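View pics/top0.png

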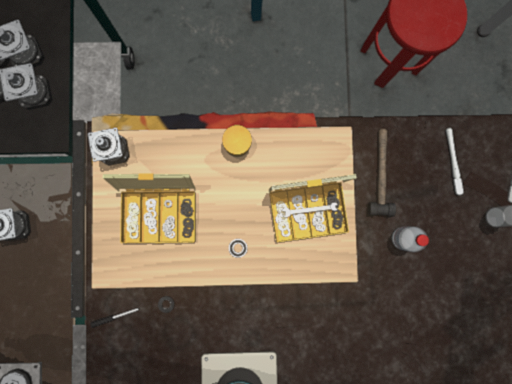

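The spanner lies in the right-hand case (top view ~(310,212)). The case to shut is the left one, with its base at ~(122-196, 190-243), its lid edge at row ~178 and the gearbox at (108,146). Next I'll measure the left case.

```bash
cat > h.py <<'E'
import numpy as np
from cell import cams
def ray(n,u,v,z):
    p=cams.camera_params(n);K=np.array(p["K"]);T=np.array(p["pose"])
    d=T[:3,:3]@np.linalg.solve(K,[u,v,1]);o=T[:3,3]
    return o+d*(z-o[2])/d[2]
def proj(n,X):
    p=cams.camera_params(n);K=np.array(p["K"]);T=np.linalg.inv(np.array(p["pose"]))
    c=K@(T[:3,:3]@X+T[:3,3]);return c[:2]/c[2]
E
python3 - <<'E'
import cv2,numpy as np
from h import *
im=cv2.imread("pics/top0.png");h=cv2.cvtColor(im,cv2.COLOR_BGR2HSV)
m=cv2.inRange(h,(18,170,90),(32,255,255));m[:186]=0;m[:,:110]=0;m[:,210:]=0;m[255:]=0
m=cv2.morphologyEx(m,cv2.MORPH_CLOSE,np.ones((9,9)))
c=max(cv2.findContours(m,0,2)[0],key=cv2.contourArea);r=cv2.minAreaRect(c)
b=cv2.boxPoints(r);print(r,b)
for q in b: print(ray("top",*q,58).round())
print("tub,gear,",ray("top",237,138,72+24),ray("top",103,138,130))
s=cv2.imread("pics/scene0.png")
a=cv2.resize(im[110:260,80:230],None,fx=4,fy=4,interpolation=2)[:600,:400]
b=cv2.resize(s[80:230,150:250],None,fx=4,fy=4,interpolation=2)
cv2.imwrite("pics/c1.png",np.hstack([a,b]))
E
```

```text
Traceback (most recent call last):
ValueError: max() iterable argument is empty
```

```bash
python3 - <<'E'
import cv2,numpy as np
from h import *
im=cv2.imread("pics/top0.png");h=cv2.cvtColor(im,cv2.COLOR_BGR2HSV)
print(h[205,125],h[242,160],h[180,150],h[260,150])
m=cv2.inRange(h,(15,190,60),(35,255,255));m[:188]=0;m[:,:110]=0;m[:,210:]=0;m[255:]=0
m=cv2.morphologyEx(m,cv2.MORPH_CLOSE,np.ones((9,9)))
cs=cv2.findContours(m,0,2)[0]
s=cv2.imread("pics/scene0.png")
a=cv2.resize(im[110:260,80:230],None,fx=4,fy=4,interpolation=2)[:,:500]
b=cv2.resize(s[80:230,150:225+15],None,fx=4,fy=4,interpolation=2)[:,60:]
cv2.imwrite("pics/c1.png",np.hstack([a,b]))
if cs:
  c=max(cs,key=cv2.contourArea);r=cv2.minAreaRect(c)
  b=cv2.boxPoints(r);print(r,b)
  for q in b: print(ray("top",*q,58).round())
print("tub,gear,",ray("top",237,138,72+24),ray("top",103,138,130))
E
```

```text
[ 19 160 204] [ 21 149 199] [ 20 112 130] [ 17  85 221]
tub,gear, [685.39083448 -10.24785766  96.        ] [684.10852915 333.91042937 130.        ]
```

View pics/c1.png

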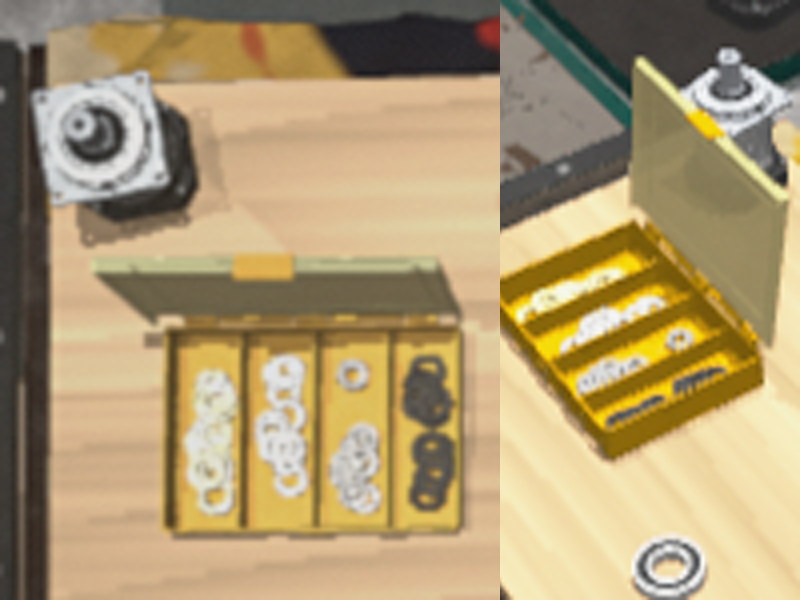

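The crop shows the left case with its base corners at crop (165,328), (462,328), (463,532) and (165,530). The free lid edge runs from (95,263) to (437,262) in the top view and from (637,62) to (787,197) in the scene view. The gearbox stands behind on the left.

```bash
python3 - <<'E'
import numpy as np
from h import *
T=lambda u,v:(u/4+80,v/4+110)
S=lambda u,v:((u-440)/4+150,v/4+80)
for q in [(165,328),(462,328),(463,532),(165,530)]: print(ray("top",*T(*q),58).round(1))
def tri(a,b):
    A=[];B=[]
    for n,q in(("top",a),("scene",b)):
        o=ray(n,*q,1000.);d=ray(n,*q,0.)-o;d/=np.linalg.norm(d);P=np.eye(3)-np.outer(d,d);A.append(P);B.append(P@o)
    x=np.linalg.lstsq(np.vstack(A),np.hstack(B),rcond=None)[0];return x.round(1),[np.linalg.norm(P@x-y).round(1) for P,y in zip(A,B)]
print("edgeL",tri(T(95,263),S(637,62)),"edgeR",tri(T(437,262),S(787,197)),"tab",tri(T(263,266),S(706,124)))
print("hingeL/R",ray("top",*T(157,318),59),ray("top",*T(462,320),59))
E
```

```text
[550.5 306.7  58. ]
[546.4 106.   58. ]
[408.2 107.   58. ]
[414.2 306.6  58. ]
edgeL (array([574.7, 309.7, 203.5]), [np.float64(2.0), np.float64(2.0)]) edgeR (array([573.1, 104.2, 207.4]), [np.float64(0.6), np.float64(0.6)]) tab (array([572. , 208.1, 207.7]), [np.float64(0.2), np.float64(0.2)])
hingeL/R [557.30979125 311.82218854  59.        ] [551.76514405 105.8339734   59.        ]
```

>>> {"op": "move_arm", "data": {
  "plan": [
    [[20,-18,20],[0,0,2],0],
    [[40,-36,20],[0,0,2],0],
    [[45,-40,10],[0,0,2],0],
    [[45,-40,10],[0,0,2],0],
    [[45,-40,0],[0,0,2],0],
    [[45,-40,0],[0,0,2],0],
    [[45,-40,0],[0,0,1],0],
    [[45,-40,0],[0,0,0],0],
    [[45,-40,0],[0,0,0],0],
    [[45,-40,0],[0,0,0],0]
  ]
}}

```text
clock: 1.35
eef_pos: [568.4, 257.6, 291.0]
tool_rot: [-3.142, -0.001, 3.14]
force: [0.5, 0.1, -0.4]
width: -0.2
gripper_force: 0.0
```

>>> {"op": "move_arm", "data": {
  "plan": [
    [[22,-25,0],[0,0,0],0],
    [[22,-25,0],[0,0,0],0],
    [[0,0,-30],[0,0,0],0],
    [[0,0,-40],[0,0,0],0],
    [[0,0,-35],[0,0,0],0],
    [[0,0,0],[0,0,0],0]
  ]
}}

```text
clock: 2.1
eef_pos: [609.0, 208.2, 183.2]
tool_rot: [-3.139, -0.007, 3.14]
force: [0.8, 0.1, 0.8]
width: -0.1
gripper_force: 0.0
```

```bash
python3 - <<'E'
from cell import status,cams
import cv2,numpy as np
s=status.read_state();print(s["clock"],s["eef_pos"],s["force"])
a=cams.get_image("scene")[70:220,140:270];b=cams.get_image("top")[110:260,80:150+60]
cv2.imwrite("pics/c2.png",cv2.resize(np.hstack([b,a]),None,fx=3,fy=3,interpolation=2))
# arc table: TCP for contact at radius 130, pad half width 11
for t in np.arange(1.7,-.01,-.1):
    print(round(t,2),np.round([553-130*np.cos(t)+2*np.sin(t)+(11 if t>.2 else 11),59+130*np.sin(t)+2*np.cos(t)],0))
E
```

```text
2.1 [609.00973273 208.21620923 183.22957866] [0.78684489 0.11521999 0.78997331]
1.7 [583. 188.]
1.6 [570. 189.]
1.5 [557. 189.]
1.4 [544. 187.]
1.3 [531. 185.]
1.2 [519. 181.]
1.1 [507. 176.]
1.0 [495. 169.]
0.9 [485. 162.]
0.8 [475. 154.]
0.7 [466. 144.]
0.6 [458. 134.]
0.5 [451. 123.]
0.4 [445. 111.]
0.3 [440.  99.]
0.2 [437.  87.]
0.1 [435.  74.]
-0.0 [434.  61.]
```

View pics/c2.png

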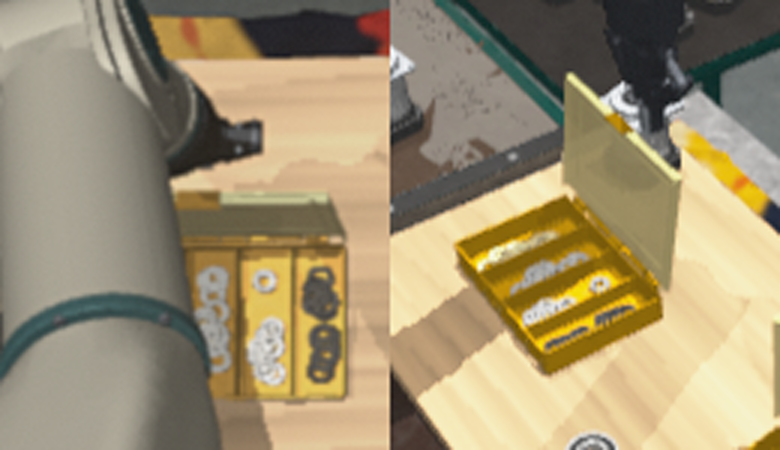

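The closed fingers are behind the lid, clear of it and of the gearbox. I'll push it over along the arc.

>>> {"op": "move_arm", "data": {
  "plan": [
    [[-12,0,0],[0,0,0],0],
    [[-10,0,0],[0,0,0],0],
    [[-8,0,1],[0,0,0],0],
    [[-8,0,1],[0,0,0],0],
    [[-7,0,1],[0,0,0],0],
    [[-7,0,0],[0,0,0],0],
    [[-7,0,-1],[0,0,0],0],
    [[-7,0,-1],[0,0,0],0]
  ]
}}

```text
clock: 3.2
eef_pos: [545.0, 209.0, 187.3]
tool_rot: [3.142, 0.0, 3.14]
force: [1.5, 0.3, 0.8]
width: -0.1
gripper_force: 0.6
```

>>> {"op": "move_arm", "data": {
  "plan": [
    [[-7,0,-1],[0,0,0],0],
    [[-7,0,-2],[0,0,0],0],
    [[-6,0,-2],[0,0,0],0],
    [[-6,0,-2],[0,0,0],0],
    [[-6,0,-3],[0,0,0],0],
    [[-6,0,-3],[0,0,0],0],
    [[-6,0,-4],[0,0,0],0],
    [[-5,0,-4],[0,0,0],0],
    [[-5,0,-4],[0,0,0],0],
    [[-5,0,-4],[0,0,0],0]
  ]
}}

```text
clock: 4.45
eef_pos: [486.0, 209.0, 158.0]
tool_rot: [-3.141, -0.0, 3.14]
force: [-0.4, 0.1, 1.6]
width: 0.1
gripper_force: 0.4
```

```bash
python3 - <<'E'
from cell import status,cams
import cv2,numpy as np
s=status.read_state();print(s["eef_pos"],s["force"])
cv2.imwrite("pics/c3.png",cv2.resize(cams.get_image("scene")[70:220,130:300],None,fx=4,fy=4,interpolation=2))
E
```

```text
[486.00910827 209.03029274 157.95854455] [-0.35766721  0.14950888  1.55054155]
```

View pics/c3.png

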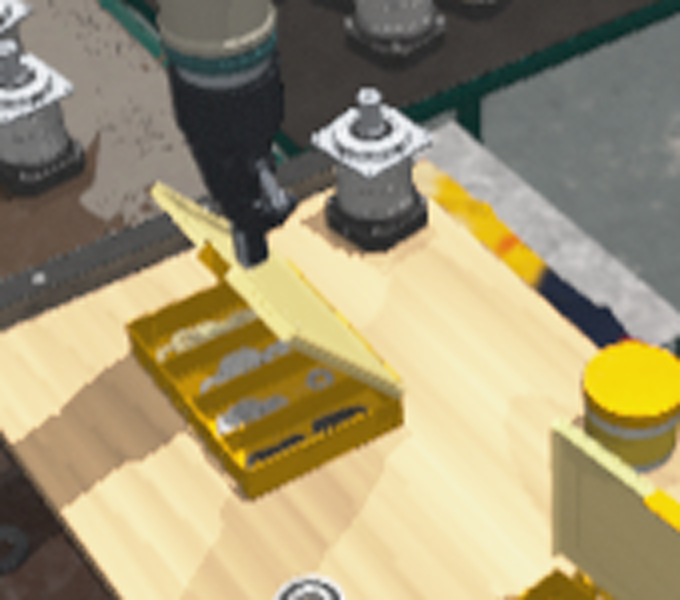

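The lid is at about 0.9 rad under the fingertips and the case has not moved. I'll continue along the arc.

>>> {"op": "move_arm", "data": {
  "plan": [
    [[-5,0,-4],[0,0,0],0],
    [[-5,0,-5],[0,0,0],0],
    [[-5,0,-5],[0,0,0],0],
    [[-4,0,-5],[0,0,0],0],
    [[-4,0,-5],[0,0,0],0],
    [[-4,0,-5],[0,0,0],0],
    [[-4,0,-5],[0,0,0],0],
    [[-3,0,-5],[0,0,0],0],
    [[-3,0,-5],[0,0,0],0],
    [[-3,0,-5],[0,0,0],0]
  ]
}}

```text
clock: 5.75
eef_pos: [446.3, 209.0, 109.0]
tool_rot: [-3.142, -0.0, 3.14]
force: [0.7, 0.3, 0.4]
width: -0.1
gripper_force: 0.3
```

>>> {"op": "move_arm", "data": {
  "plan": [
    [[-2,0,-5],[0,0,0],0],
    [[-2,0,-5],[0,0,0],0],
    [[-2,0,-5],[0,0,0],0],
    [[-1,0,-5],[0,0,0],0],
    [[-1,0,-4],[0,0,0],0],
    [[-1,0,-4],[0,0,0],0],
    [[0,0,-4],[0,0,0],0],
    [[0,0,-3],[0,0,0],0]
  ]
}}

```text
clock: 6.75
eef_pos: [437.3, 209.0, 74.0]
tool_rot: [-3.141, -0.0, 3.14]
force: [0.1, 0.1, 0.1]
width: -0.1
gripper_force: 0.2
```

>>> {"op": "move_arm", "data": {
  "plan": [
    [[0,0,-3],[0,0,0],0],
    [[0,0,-3],[0,0,0],0],
    [[0,0,-2],[0,0,0],0],
    [[0,0,-2],[0,0,0],0],
    [[0,0,-1],[0,0,0],0],
    [[0,0,0],[0,0,0],0]
  ]
}}

```text
clock: 7.5
eef_pos: [437.5, 209.1, 63.3]
tool_rot: [3.142, 0.0, 3.14]
force: [0.5, 0.2, 0.2]
width: -0.1
gripper_force: 0.0
```

>>> {"op": "move_arm", "data": {
  "plan": [
    [[0,0,-1],[0,0,0],0],
    [[0,0,-1],[0,0,0],0],
    [[0,0,0],[0,0,0],0]
  ]
}}

```text
clock: 7.88
eef_pos: [437.5, 209.1, 61.5]
tool_rot: [3.141, 0.0, 3.14]
force: [0.2, 0.3, 2.2]
width: -0.3
gripper_force: 1.3
```

```bash
python3 - <<'E'
from cell import status,cams
import cv2,numpy as np
s=status.read_state();print(s["eef_pos"],s["force"])
cv2.imwrite("pics/c4.png",cv2.resize(cams.get_image("scene")[90:240,130:300],None,fx=4,fy=4,interpolation=2))
E
```

```text
[437.53522402 209.11915918  61.45350048] [0.22224384 0.32954202 2.20081559]
```

View pics/c4.png

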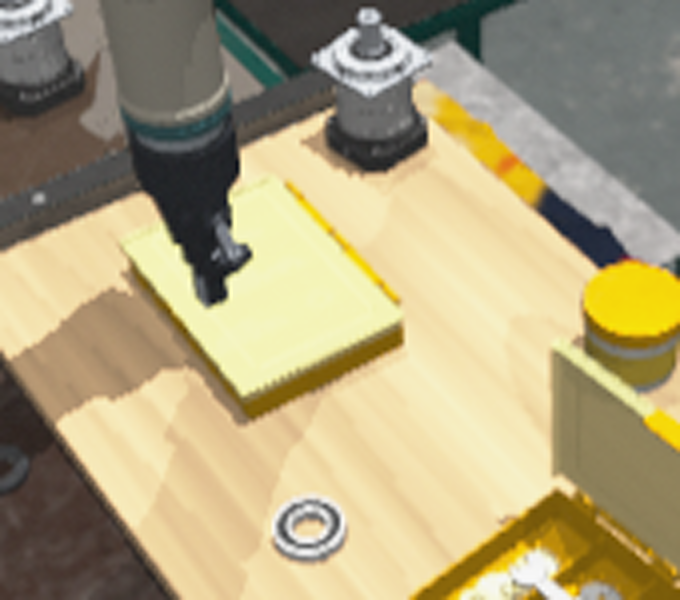

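The lid lies nearly level with the fingertips near its free edge. I'll press it down firmly.

>>> {"op": "move_arm", "data": {
  "plan": [
    [[0,0,-1],[0,0,0],0],
    [[0,0,-1],[0,0,0],0],
    [[0,0,0],[0,0,0],0]
  ]
}}

```text
clock: 8.3
eef_pos: [437.6, 209.2, 61.2]
tool_rot: [3.141, 0.001, 3.14]
force: [-3.5, -1.4, 23.7]
width: 0.2
gripper_force: 11.6
```

>>> {"op": "move_arm", "data": {
  "plan": [
    [[0,0,2],[0,0,0],0],
    [[0,0,5],[0,0,0],0],
    [[0,0,20],[0,0,0],0],
    [[0,0,50],[0,0,0],0],
    [[0,0,50],[0,0,0],0],
    [[-20,50,30],[0,0,0],0],
    [[-20,55,0],[0,0,0],0],
    [[-20,55,0],[0,0,0],0],
    [[-20,55,0],[0,0,0],0],
    [[0,0,0],[0,0,0],0]
  ]
}}

```text
clock: 9.55
eef_pos: [353.7, 429.5, 215.9]
tool_rot: [3.139, -0.002, -3.135]
force: [0.1, -0.3, -0.7]
width: -0.2
gripper_force: 0.0
```

```bash
python3 - <<'E'
from cell import status,cams
import cv2,numpy as np
s=status.read_state();print(s["eef_pos"],s["force"])
a=cams.get_image("scene")[80:300,130:360];b=cams.get_image("top")[110:260,80:360]
cv2.imwrite("pics/c5.png",np.vstack([cv2.resize(a,(345,330)),cv2.resize(b,(345,185))]))
E
```

```text
[353.69537701 429.48086787 215.88042993] [ 0.09328476 -0.34631775 -0.71290057]
```

View pics/c5.png

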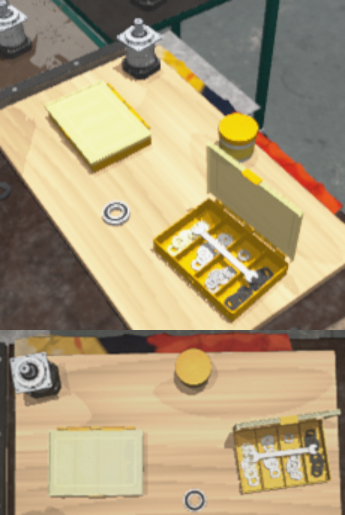

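The left case is shut and still in place. The spanner case is open with its spanner, and everything else is undisturbed.

```bash
python3 -c "
from cell import ctrl
print(ctrl.finish_job())"
```

```text
the job is handed in; nothing more can be done
None
```

The lid of the case without the spanner is pressed fully shut, and the final pictures show the spanner case still open with its spanner and nothing else moved; the job is handed in, at about 10 s of the 38 s allowed.

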